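# Start three deck timers in order

### The job

Three trays have just gone into the oven, so start three of the four push-top timers in this order: first the one with the round key, then the one with the long bar key, then the one with the square key. Press each key down lightly with a fingertip, to its stop or nearly so, where it stays, and do not press the cross-shaped key. Do not pick up, tip or shove any timer, and leave the other things where they stand.

Things in the scene. Friction and masses are not known exactly. Their poses are not given: they have to be found in the camera images.
- round_timer: Push-top deck timer whose white key is a round disc 32 mm across: loose grey plastic box 60 x 60 x 34 mm, 0.5 kg, on rubber feet on the table, blank display in its front face. Origin: centre of its underside; z up, x from front to back. The four timers stand in a loose two-by-two group left of the black cord; which stands where changes.
- round_key_top (a point): Centre of the flat top of the key that is a round disc 32 mm across; 48 mm above the table when up, and moves with the key.
- round_key (a joint): How far that key is pressed: 0 = up (14 mm above the box's top), 0.010 m = at its stop (4 mm above the box's top). It moves straight down against a steady 3 N and stays where it is left (no spring); it counts as pressed beyond 6 mm, and as untouched below 3 mm. Beyond the 10 mm stop it is rigid; it stands 20 N at most.
- bar_timer: Push-top deck timer whose white key is a narrow straight bar 46 mm long (its y) and 16 mm wide (its x): loose grey plastic box 60 x 60 x 34 mm, 0.5 kg, on rubber feet on the table, blank display in its front face. Origin: centre of its underside; z up, x from front to back. The four timers stand in a loose two-by-two group left of the black cord; which stands where changes.
- bar_key_top (a point): Centre of the flat top of the key that is a narrow straight bar 46 mm long (its y) and 16 mm wide (its x); 48 mm above the table when up, and moves with the key.
- bar_key (a joint): How far that key is pressed: 0 = up (14 mm above the box's top), 0.010 m = at its stop (4 mm above the box's top). It moves straight down against a steady 3 N and stays where it is left (no spring); it counts as pressed beyond 6 mm, and as untouched below 3 mm. Beyond the 10 mm stop it is rigid; it stands 20 N at most.
- square_timer: Push-top deck timer whose white key is a square 30 mm wide: loose grey plastic box 60 x 60 x 34 mm, 0.5 kg, on rubber feet on the table, blank display in its front face. Origin: centre of its underside; z up, x from front to back. The four timers stand in a loose two-by-two group left of the black cord; which stands where changes.
- square_key_top (a point): Centre of the flat top of the key that is a square 30 mm wide; 48 mm above the table when up, and moves with the key.
- square_key (a joint): How far that key is pressed: 0 = up (14 mm above the box's top), 0.010 m = at its stop (4 mm above the box's top). It moves straight down against a steady 3 N and stays where it is left (no spring); it counts as pressed beyond 6 mm, and as untouched below 3 mm. Beyond the 10 mm stop it is rigid; it stands 20 N at most.
- cross_timer: Push-top deck timer whose white key is a plus-shaped cross, arms 42 mm long overall and 14 mm wide: loose grey plastic box 60 x 60 x 34 mm, 0.5 kg, on rubber feet on the table, blank display in its front face. Origin: centre of its underside; z up, x from front to back. Not needed: its key stays up. The four timers stand in a loose two-by-two group left of the black cord; which stands where changes.
- cross_key_top (a point): Centre of the flat top of the key that is a plus-shaped cross, arms 42 mm long overall and 14 mm wide; 48 mm above the table when up, and moves with the key.
- cross_key (a joint): How far that key is pressed: 0 = up (14 mm above the box's top), 0.010 m = at its stop (4 mm above the box's top). It moves straight down against a steady 3 N and stays where it is left (no spring); it counts as pressed beyond 6 mm, and as untouched below 3 mm. Beyond the 10 mm stop it is rigid; it stands 20 N at most.
- cutter_small: Loose bystander: steel ring cutter, 52 mm across, 34 mm high, standing between the timers. Origin: centre of its underside.
- nozzle: Loose bystander: steel piping nozzle, a cone 27 mm across and 40 mm high, standing between the timers. Origin: centre of its underside.
- label_roll: Loose bystander: white label roll, 69 mm across, 40 mm high, lying flat between the timers. Origin: centre of its underside.
- cutter_big: Loose bystander: steel ring cutter, 70 mm across, 34 mm high, right of the cord. Origin: centre of its underside.
- shaker: Loose bystander: spice jar with black cap, 45 mm across, 105 mm high, right of the cord. Origin: centre of its underside.

How it is judged:
By the outcome, as a careful person would: the job done as asked, in the order asked, and still so for the second after the job is handed in, with the robot touching nothing.
It also fails if it takes over 48 s, if anything falls off the work surface, if the arm or the gripper's body presses on something with over 40 N, if the wrist force passes 120 N, or if a joint passes its speed limit or range.

### The arm

A 6-joint arm with a two-finger parallel gripper is mounted at the origin on a cart in front of the work surface, level with it; the furniture and walls round the work are solid. World frame = base frame: x ahead of the robot, y to its left, z up, the work surface at z = 0. Lengths are in m, angles in rad, forces in N, time in s.
With the tool pointing down it reaches from about 0.3 to 0.775 m from the base axis. Payload 14.6 kg.
Tool frame: the origin (TCP) lies on the mounting face of the last link; the fingertips stand 199 mm ahead of it and the grasp point (between the pads) lies 180 mm ahead of it (robot.finger_overhang is the distance from the TCP to the fingertips, in m); z points along the fingers, y is the direction in which the jaws open and shut (so a half turn about z gives the same grasp; the last joint's range is limited). The gripper opens to 94 mm and grips with 3 to 60 N. Pads are 16 mm wide; open, the fingers measure 119 mm over their backs; the gripper's body (75 mm by 177 mm) begins 78 mm behind the grasp point.
Start: joints at [-1.401, 0.3, 1.521, -0, 1.321, -0.067], TCP at [0.129, -0.535, 0.405] pointing down, gripper open.
Joint ranges: [-3.03, 3.03], [-0.79, 2.21], [0.23, 2.52], [-1.04, 4.18], [0, 3.07], [-2.55, 2.55]. Speed limits (rad/s): [2.22, 2.22, 2.57, 3.14, 3.14, 3.14].

### API

Orientations are given as a 3x3 rotation matrix whose columns are the frame's x, y, z axes.
In Python, from bench import robot, read_camera, calibration gives the robot as it stands.
- The arm moves only by the tool jog_arm, never from a script. Its argument "increments" is a list of rows, each a list of 3 entries, a list of its own where there are three numbers: the turn, a rotation vector about the tool's x, y, z in units of 5 degrees (1.0 is 5 degrees), then the shift along the tool's x, y, z in units of 30 mm (1.0 is 30 mm), then the opening, from 0 (shut) to 1 (fully open). In form: [[[wx, wy, wz], [x, y, z], gripper], ...]. A call has 1 to 20 rows; each row is the pose to reach, as a shift and turn from the pose commanded when the call began, along the tool's axes at that moment; what a row does not reach only later rows make up. A row lasts 1/8 s, in which the tool goes at most 62.5 mm and 10.7 degrees, less where a joint would pass 70% of its speed; a pose out of reach is approached as far as the arm can. A call with a gripper value outside its range is refused whole. The fingers move at their own pace and stop on an object; "newtons" is the grip in N (left out, the last holds). Time passes only in rows, so rows that repeat a pose let the fingers close. It gives the time, the measured TCP pose, the force and the opening at its end, in the units of the state.
- robot.read_state(): the state, without advancing time (a new reading comes with each control period).
- read_camera(name): name is "scene" or "top" or "wrist"; returns the picture (480x640x3 uint8, red, green, blue); there is no depth.
- calibration(name): a dict with "mtx" (3x3 intrinsics, pixels), "R" (3x3) and "t" (3): a world point X has camera coordinates R X + t; the wrist camera has in their place "hand_eye" (4x4, takes a point from camera to tool coordinates, whose origin is the TCP and whose axes are the flange's). Camera axes: x right, y down, z forward; pixel columns grow to the right and rows downward; lengths in m; the calibration is good to about 2 mm. A picture is of the moment at which its call begins: read the wrist's pose just before it. calibration takes no time and is no camera call.
- robot.job_done(): hands the job in, once; it reports no verdict.
The state is a dict: "t": time; "q": joint angles; "qvel": joint speeds; "joint_efforts": joint torques, N m; "tool_pos": TCP position; "eef_rot": TCP orientation; "contact_force": force on the tool from outside, world axes, zero at the start; "torque": the same for the moment, N m; "opening": opening from 0.0 (shut) to 1.0 (fully open).
Only numpy, scipy, OpenCV 4.12 (cv2) and the standard library are available. Lean on these libraries where they do the work, as an engineer would, in place of code of your own. Each camera call takes 0.05 s, during which the arm holds its last target.

## Working session

There is one attempt and no reset: what is moved stays moved. The work goes in short steps, Python scripts to look and compute and a tool call to move; the robot and the scene stay as the last step left them, time stands still between calls to the robot, and variables do not carry over. Pictures are saved under pics/ and viewed, and the job is handed in when it is done.

Besides the shell and the picture viewer there is one more tool, called after "Emit:" as name(argument=value, ...), one argument or row to a line, values as JSON. jog_arm: Moves the arm, as the interface text tells. Its arguments: {"type":"object","properties":{"increments":{"type":"array","items":{"type":"array"}},"newtons":{"type":"number"}},"required":["increments"]}

```bash
mkdir -p pics; ls
python3 - <<'E'
from bench import robot, read_camera, calibration
import cv2
for n in ["top","scene"]:
    im=read_camera(n); cv2.imwrite(f"pics/{n}0.png",im[:,:,::-1]); c=calibration(n); print(n,c)
s=robot.read_state(); print({k:s[k] for k in("t","q","tool_pos","eef_rot","contact_force","opening")}); print(calibration("wrist"))
E
```

```text
pics
top {'mtx': array([[465.7647282 ,   0.        , 320.67888784],
       [  0.        , 465.7647282 , 243.07529677],
       [  0.        ,   0.        ,   1.        ]]), 'R': array([[ 0.03082009, -0.99948772, -0.00862629],
       [-0.99805643, -0.03030601, -0.05445103],
       [ 0.05416171,  0.01028771, -0.99847918]]), 't': array([-0.25645417,  0.52896145,  0.97440781])}
scene {'mtx': array([[567.15022215,   0.        , 314.87443284],
       [  0.        , 567.15022215, 249.54405874],
       [  0.        ,   0.        ,   1.        ]]), 'R': array([[ 0.79531206, -0.6059458 ,  0.01756171],
       [-0.401844  , -0.54867348, -0.73312946],
       [ 0.45387236,  0.57600963, -0.67986233]]), 't': array([-0.55120845,  0.14272722,  1.00036456])}
{'t': 0.1, 'q': array([-1.40061055e+00,  3.00397407e-01,  1.52147908e+00, -1.26083590e-05,
        1.32069455e+00, -6.66120455e-02]), 'tool_pos': array([ 0.12901098, -0.53463131,  0.4041698 ]), 'eef_rot': array([[ 9.72093430e-01,  2.34593972e-01, -1.77744748e-04],
       [ 2.34594034e-01, -9.72092955e-01,  9.62184730e-04],
       [ 5.29383203e-05, -9.77031312e-04, -9.99999521e-01]]), 'contact_force': array([0.03148518, 0.8084955 , 0.3413735 ]), 'opening': 0.9986671859911822}
{'mtx': array([[406.89042975,   0.        , 314.32419533],
       [  0.        , 406.89042975, 247.20416229],
       [  0.        ,   0.        ,   1.        ]]), 'hand_eye': array([[-4.78189013e-04, -9.70531697e-01, -2.40973022e-01,
         7.03178832e-02],
       [ 9.99999805e-01, -5.60830460e-04,  2.74366056e-04,
        -3.20960348e-04],
       [-4.01425964e-04, -2.40972843e-01,  9.70531776e-01,
         1.91860730e-02],
       [ 0.00000000e+00,  0.00000000e+00,  0.00000000e+00,
         1.00000000e+00]])}
```

View pics/top0.png

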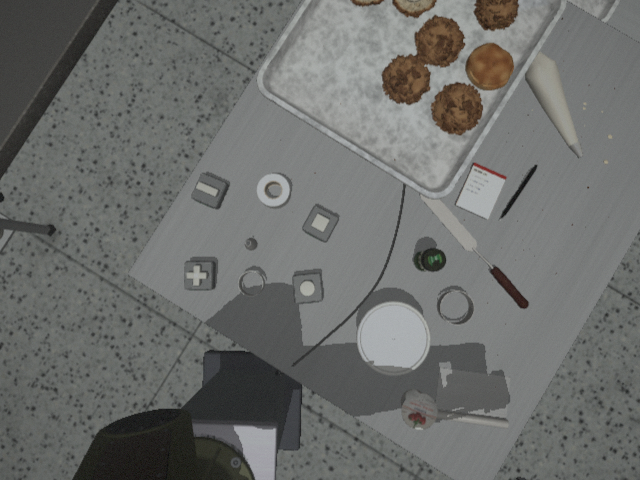

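View pics/scene0.png

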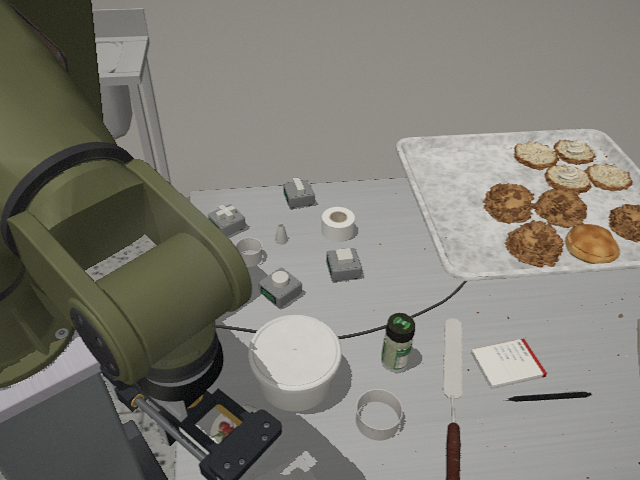

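The top view shows the bar key at (208,188), square at (320,222), round at (307,288) and cross at (197,274). I'll enlarge to refine these.

```bash
cat > h.py <<'E'
import numpy as np
from bench import calibration
def ray(n,u,v,z):
    c=calibration(n); d=np.linalg.inv(c["mtx"])@[u,v,1]; R=c["R"]; o=-R.T@c["t"]; d=R.T@d
    return o+d*(z-o[2])/d[2]
def proj(n,X):
    c=calibration(n); p=c["mtx"]@(c["R"]@np.array(X)+c["t"]); return p[:2]/p[2]
E
python3 - <<'E'
import cv2,numpy as np
from h import *
im=cv2.imread("pics/top0.png")
c=im[160:310,170:350]; cv2.imwrite("pics/top0c.png",cv2.resize(c,None,fx=4,fy=4,interpolation=cv2.INTER_CUBIC))
for k,(u,v) in dict(bar=(208,188),square=(320,222),round=(307,288),cross=(197,274)).items():
    print(k,ray("top",u,v,.048).round(4))
im=cv2.imread("pics/scene0.png")
c=im[165:315,195:375]; cv2.imwrite("pics/scene0c.png",cv2.resize(c,None,fx=4,fy=4,interpolation=cv2.INTER_CUBIC))
E
```

```text
bar [ 0.6414 -0.0046  0.048 ]
square [ 0.5779 -0.2378  0.048 ]
round [ 0.4423 -0.2155  0.048 ]
cross [0.4638 0.0101 0.048 ]
```

View pics/top0c.png

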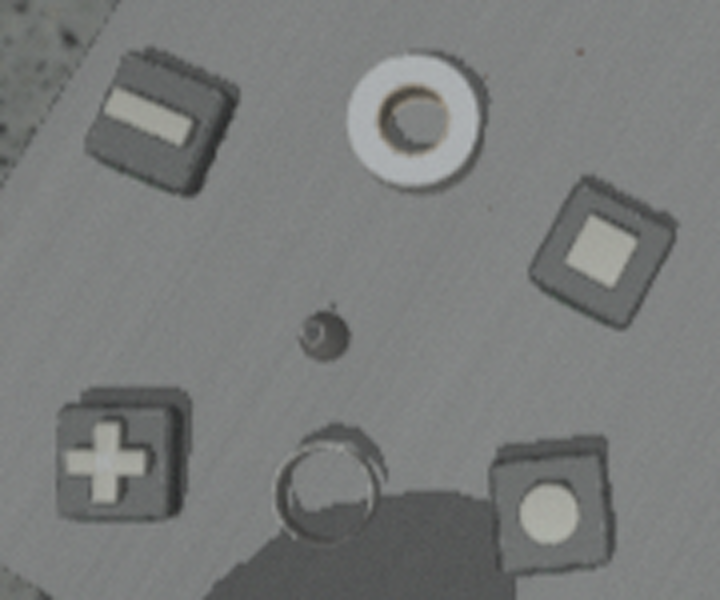

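View pics/scene0c.png

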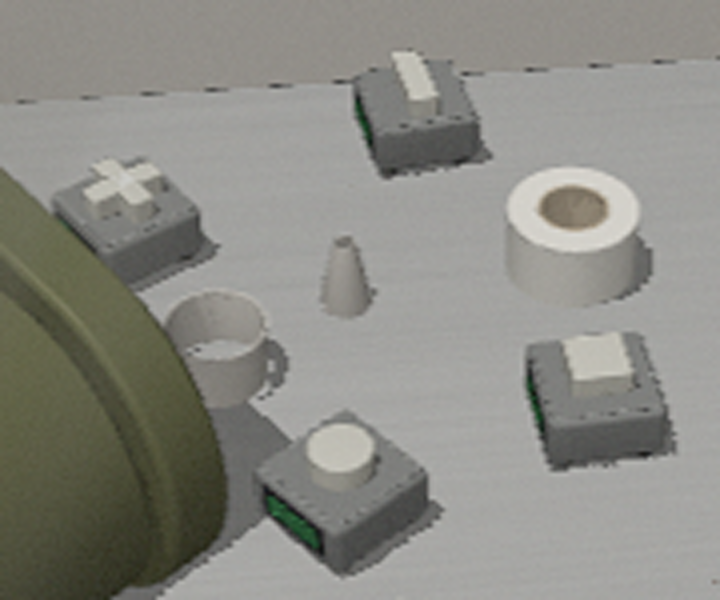

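```bash
cat >> h.py <<'E'
def tri(a,b):
    A=[];B=[]
    for n,(u,v) in (("top",a),("scene",b)):
        c=calibration(n); P=c["mtx"]@np.c_[c["R"],c["t"]]
        for k,w in ((0,u),(1,v)):
            r=P[k]-w*P[2]; s=np.linalg.norm(r[:3]); A.append(r[:3]/s);B.append(-r[3]/s)
    return np.linalg.lstsq(np.array(A),np.array(B),rcond=None)[0]
def inc(target):   # tip target -> tool units
    from bench import robot
    s=robot.read_state(); R=s["eef_rot"]; tip=s["tool_pos"]+R[:,2]*robot.finger_overhang
    return (R.T@(np.array(target)-tip)/0.03), tip, s
E
python3 - <<'E'
from h import *
P=dict(round=((306.9,287.6),(279.9,276.4)),bar=((206.9,188.6),(298.1,185.4)),square=((319.9,222.4),(344.1,253.1)))
for k,(a,b) in P.items():
    print(k,"top",ray("top",*a,.048).round(4),"scene",ray("scene",*b,.048).round(4),"tri",tri(a,b).round(4))
i,tip,s=inc([*ray("top",306.9,287.6,.048)[:2],.09]); print(i,tip)
E
```

```text
round top [ 0.4431 -0.2153  0.048 ] scene [ 0.4441 -0.2193  0.048 ] tri [ 0.4443 -0.2161  0.0454]
bar top [ 0.6401 -0.0024  0.048 ] scene [ 0.6361 -0.0124  0.048 ] tri [ 0.6429 -0.0007  0.0382]
square top [ 0.5771 -0.2376  0.048 ] scene [ 0.5793 -0.2408  0.048 ] tri [ 0.5787 -0.2387  0.0468]
[12.67372556 -7.88208567  3.84070377] [ 0.12897557 -0.53443965  0.2049699 ]
```

Emit:
jog_arm(
  increments=[
    [[0,0,0],[1,-0.6,0.1],0],
    [[0,0,0],[2.2,-1.3,0.3],0],
    [[0,0,0],[3.6,-2.2,0.5],0],
    [[0,0,0],[5,-3.1,0.7],0],
    [[0,0,0],[6.4,-4,0.9],0],
    [[0,0,0],[7.8,-4.9,1.1],0],
    [[0,0,0],[9.2,-5.8,1.3],0],
    [[0,0,0],[10.6,-6.7,1.5],0],
    [[0,0,0],[11.7,-7.4,1.7],0],
    [[0,0,0],[12.4,-7.7,1.8],0],
    [[0,0,0],[12.7,-7.9,1.8],0],
    [[0,0,0],[12.7,-7.9,1.8],0],
    [[0,0,0],[12.7,-7.9,1.8],0],
  ],
)

```text
t: 1.72
tool_pos: [0.4433, -0.2154, 0.3508]
eef_rot: [[0.972, 0.234, -0.0], [0.234, -0.972, -0.0], [-0.0, 0.0, -1.0]]
contact_force: [-0.8, -0.6, 0.2]
opening: 0.002
```

```bash
cat >> h.py <<'E'
def wray(s,u,v,z):
    c=calibration("wrist"); H=c["hand_eye"]; d=np.linalg.inv(c["mtx"])@[u,v,1]
    R=s["eef_rot"]; o=s["tool_pos"]+R@H[:3,3]; d=R@H[:3,:3]@d
    return o+d*(z-o[2])/d[2]
E
python3 - <<'E'
from h import *
from bench import robot,read_camera
import cv2,pickle
s=robot.read_state(); im=read_camera("wrist"); cv2.imwrite("pics/w1.png",im[:,:,::-1]); pickle.dump(s,open("s1.pkl","wb"))
im=read_camera("top"); cv2.imwrite("pics/top1.png",im[:,:,::-1])
print(s["tool_pos"],s["contact_force"],inc([.4435,-.2157,.055])[0])
E
```

```text
[ 0.44329544 -0.2154105   0.35075143] [-0.80466138 -0.63310969  0.17017478] [3.13257226e-03 8.68736541e-03 3.21948110e+00]
```

View pics/w1.png

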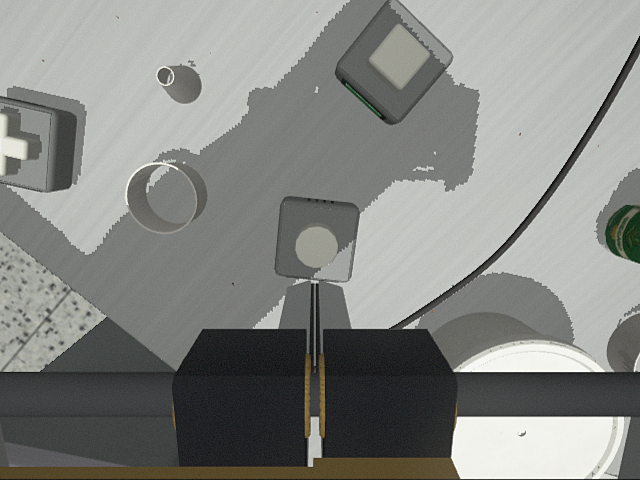

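Wrist view: round key centre at about (317,246), square key at (401,55), and the shut fingertips just below the round key.

Run:
```python
from h import *
import pickle
s=pickle.load(open("s1.pkl","rb"))
print(wray(s,317,246,.048),wray(s,401,55,.048))
```

```text
[ 0.44446215 -0.21688426  0.048     ] [ 0.57991905 -0.23968848  0.048     ]
```

Emit:
jog_arm(
  increments=[
    [[0,0,0],[0.03,0.03,0.8],0],
    [[0,0,0],[0.03,0.03,1.8],0],
    [[0,0,0],[0.03,0.03,2.7],0],
    [[0,0,0],[0.03,0.03,3.1],0],
    [[0,0,0],[0.03,0.03,3.25],0],
    [[0,0,0],[0.03,0.03,3.25],0],
    [[0,0,0],[0.03,0.03,3.25],0],
  ],
)

```text
t: 2.7
tool_pos: [0.445, -0.2156, 0.2539]
eef_rot: [[0.972, 0.235, 0.001], [0.235, -0.972, -0.001], [0.001, 0.001, -1.0]]
contact_force: [0.2, -0.6, -0.1]
opening: 0.003
```

Emit:
jog_arm(
  increments=[
    [[0,0,0],[0,0,0.1],0],
    [[0,0,0],[0,0,0.15],0],
    [[0,0,0],[0,0,0.2],0],
    [[0,0,0],[0,0,0.25],0],
    [[0,0,0],[0,0,0.3],0],
    [[0,0,0],[0,0,0.3],0],
  ],
)

```text
t: 3.45
tool_pos: [0.4449, -0.2155, 0.244]
eef_rot: [[0.972, 0.235, -0.0], [0.235, -0.972, 0.0], [-0.0, -0.0, -1.0]]
contact_force: [-0.3, 0.1, -0.3]
opening: 0.007
```

Emit:
jog_arm(
  increments=[
    [[0,0,0],[0,0,0.05],0],
    [[0,0,0],[0,0,0.1],0],
  ],
)

```text
t: 3.7
tool_pos: [0.4449, -0.2155, 0.2411]
eef_rot: [[0.972, 0.235, -0.0], [0.235, -0.972, -0.0], [-0.0, 0.0, -1.0]]
contact_force: [-0.7, 1.1, 2.9]
opening: 0.004
```

Emit:
jog_arm(
  increments=[
    [[0,0,0],[0,0,0.03],0],
    [[0,0,0],[0,0,0.06],0],
  ],
)

```text
t: 3.95
tool_pos: [0.4449, -0.2155, 0.2393]
eef_rot: [[0.972, 0.235, -0.0], [0.235, -0.972, 0.0], [0.0, -0.0, -1.0]]
contact_force: [-1.3, 0.7, 2.9]
opening: 0.007
```

Emit:
jog_arm(
  increments=[
    [[0,0,0],[0,0,0.03],0],
    [[0,0,0],[0,0,0.03],0],
  ],
)

```text
t: 4.2
tool_pos: [0.4449, -0.2156, 0.2383]
eef_rot: [[0.972, 0.235, -0.0], [0.235, -0.972, 0.0], [-0.0, -0.0, -1.0]]
contact_force: [-0.3, 0.3, 0.5]
opening: 0.007
```

Emit:
jog_arm(
  increments=[
    [[0,0,0],[0,0,0.03],0],
    [[0,0,0],[0,0,0.03],0],
  ],
)

```text
t: 4.45
tool_pos: [0.4449, -0.2155, 0.2375]
eef_rot: [[0.972, 0.235, -0.0], [0.235, -0.972, 0.0], [-0.0, -0.0, -1.0]]
contact_force: [-0.1, 0.1, 1.3]
opening: 0.008
```

Run:
```python
from h import *
from bench import robot,read_camera
import cv2
s=robot.read_state();print(s["contact_force"],s["tool_pos"])
im=read_camera("scene"); cv2.imwrite("pics/sc2.png",cv2.resize(im[165:315,195:375,::-1],None,fx=4,fy=4,interpolation=cv2.INTER_CUBIC))
```

```text
[-0.09095064  0.14354375  1.29435466] [ 0.4448773  -0.21553874  0.23747726]
```

View pics/sc2.png

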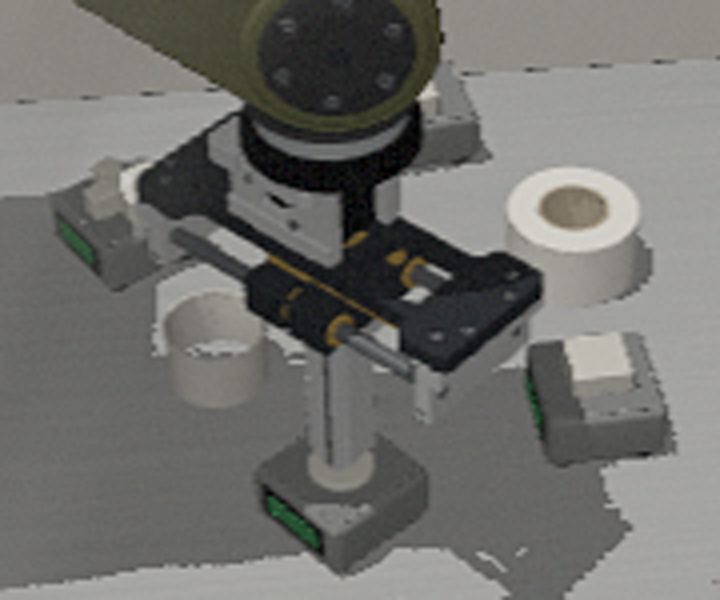

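Emit:
jog_arm(
  increments=[
    [[0,0,0],[0,0,0.03],0],
    [[0,0,0],[0,0,0.03],0],
  ],
)

```text
t: 4.75
tool_pos: [0.4449, -0.2155, 0.2368]
eef_rot: [[0.972, 0.235, 0.0], [0.235, -0.972, -0.0], [0.0, 0.0, -1.0]]
contact_force: [-1.0, 1.4, 5.5]
opening: 0.006
```

Emit:
jog_arm(
  increments=[
    [[0,0,0],[0,0,-0.3],0],
    [[0,0,0],[0,0,-1],0],
    [[0,0,0],[0,0,-2],0],
    [[0,0,0],[0,0,-3],0],
    [[0,0,0],[0,0,-3.5],0],
    [[0,0,0],[0,0,-3.7],0],
    [[0,0,0],[0,0,-3.7],0],
  ],
)

```text
t: 5.62
tool_pos: [0.4448, -0.2155, 0.3472]
eef_rot: [[0.972, 0.235, -0.001], [0.235, -0.972, 0.0], [-0.0, -0.0, -1.0]]
contact_force: [-0.8, -0.3, -0.6]
opening: 0.008
```

Run:
```python
from h import *
from bench import robot,read_camera
import cv2
s=robot.read_state();print(s["contact_force"],s["tool_pos"])
im=read_camera("scene"); a=cv2.resize(im[165:315,195:375,::-1],None,fx=3,fy=3,interpolation=cv2.INTER_CUBIC)
w=read_camera("wrist")[:,:,::-1];cv2.imwrite("pics/sc3.png",a);cv2.imwrite("pics/w3.png",w)
print(inc([.639,-.004,.15])[0])
```

```text
[-0.82363457 -0.2647173  -0.6163954 ] [ 0.44481649 -0.21551034  0.34719099]
[ 7.95371489 -5.32822094 -0.08627115]
```

View pics/sc3.png

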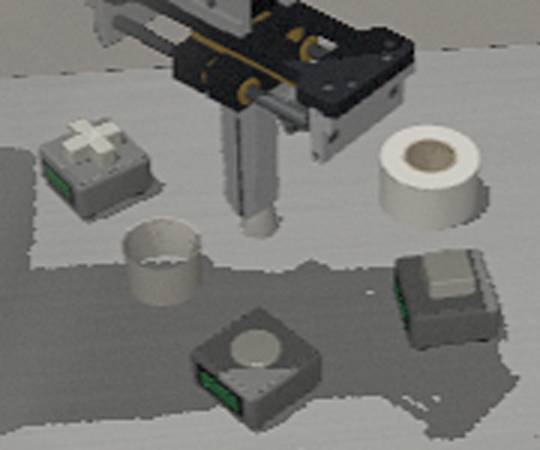

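View pics/w3.png

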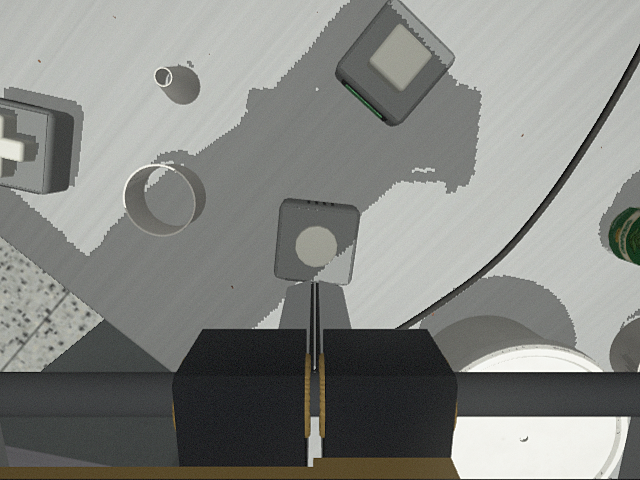

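The round key is down, nearly flush, and the box hasn't moved. Next I move to a hover over the bar timer.

Emit:
jog_arm(
  increments=[
    [[0,0,0],[0.8,-0.5,0],0],
    [[0,0,0],[2,-1.3,0],0],
    [[0,0,0],[3.4,-2.3,0],0],
    [[0,0,0],[4.8,-3.2,0],0],
    [[0,0,0],[6.2,-4.2,-0.1],0],
    [[0,0,0],[7.3,-4.9,-0.1],0],
    [[0,0,0],[7.95,-5.3,-0.1],0],
    [[0,0,0],[7.95,-5.3,-0.1],0],
    [[0,0,0],[7.95,-5.3,-0.1],0],
  ],
)

```text
t: 6.85
tool_pos: [0.6391, -0.0056, 0.35]
eef_rot: [[0.972, 0.234, -0.001], [0.234, -0.972, 0.0], [-0.001, -0.0, -1.0]]
contact_force: [-0.2, -0.9, -0.3]
opening: 0.005
```

Run:
```python
from h import *
from bench import robot,read_camera
import cv2,pickle
s=robot.read_state();print(s["contact_force"],s["tool_pos"])
pickle.dump(s,open("s4.pkl","wb"))
w=read_camera("wrist")[:,:,::-1];cv2.imwrite("pics/w4.png",w)
```

```text
[-0.2105768  -0.8861524  -0.33703194] [ 0.63906702 -0.00555088  0.3499617 ]
```

View pics/w4.png

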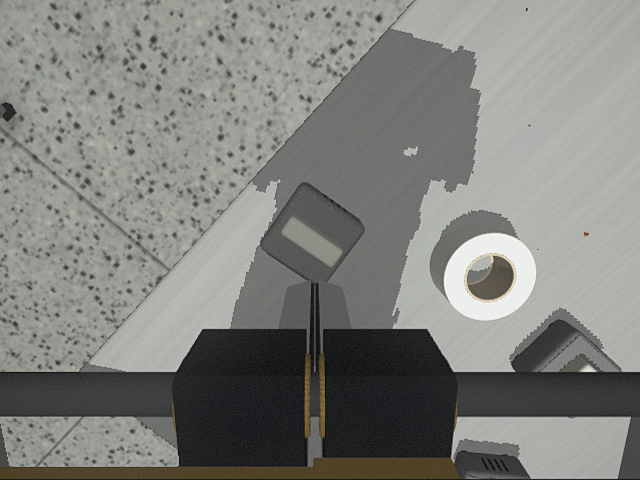

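The bar key is centred at about (311,243), and its long axis is turned about 30° from the jaw axis.

Run:
```python
from h import *
import pickle
s=pickle.load(open("s4.pkl","rb"))
p=wray(s,311,243,.048); print(p,inc([p[0],p[1],.052])[0],inc([.640,-.003,.052])[0])
```

```text
[ 0.64120392 -0.00225907  0.048     ] [ 0.1057658  -0.0951477   3.30226332] [ 0.06097166 -0.08052148  3.30229504]
```

Emit:
jog_arm(
  increments=[
    [[0,0,0],[0.09,-0.09,0.8],0],
    [[0,0,0],[0.09,-0.09,1.8],0],
    [[0,0,0],[0.09,-0.09,2.7],0],
    [[0,0,0],[0.09,-0.09,3.15],0],
    [[0,0,0],[0.09,-0.09,3.35],0],
    [[0,0,0],[0.09,-0.09,3.45],0],
    [[0,0,0],[0.09,-0.09,3.55],0],
    [[0,0,0],[0.09,-0.09,3.6],0],
    [[0,0,0],[0.09,-0.09,3.6],0],
  ],
)

```text
t: 8.02
tool_pos: [0.6415, -0.0019, 0.243]
eef_rot: [[0.972, 0.235, 0.001], [0.235, -0.972, -0.0], [0.001, 0.0, -1.0]]
contact_force: [1.2, -0.7, 1.8]
opening: 0.004
```

Emit:
jog_arm(
  increments=[
    [[0,0,0],[0,0,0.03],0],
    [[0,0,0],[0,0,0.06],0],
  ],
)

```text
t: 8.28
tool_pos: [0.6415, -0.0018, 0.241]
eef_rot: [[0.972, 0.235, 0.001], [0.235, -0.972, -0.0], [0.001, 0.0, -1.0]]
contact_force: [1.7, -1.8, 3.2]
opening: 0.001
```

Emit:
jog_arm(
  increments=[
    [[0,0,0],[0,0,0.03],0],
    [[0,0,0],[0,0,0.06],0],
    [[0,0,0],[0,0,0.06],0],
  ],
)

```text
t: 8.65
tool_pos: [0.6414, -0.0017, 0.2389]
eef_rot: [[0.972, 0.235, -0.0], [0.235, -0.972, 0.0], [-0.0, -0.0, -1.0]]
contact_force: [0.8, -1.1, 2.3]
opening: 0.004
```

Emit:
jog_arm(
  increments=[
    [[0,0,0],[0,0,0.03],0],
    [[0,0,0],[0,0,0.03],0],
  ],
)

```text
t: 8.9
tool_pos: [0.6414, -0.0017, 0.238]
eef_rot: [[0.972, 0.235, -0.0], [0.235, -0.972, 0.0], [-0.0, -0.0, -1.0]]
contact_force: [1.5, -0.7, 1.5]
opening: 0.002
```

Emit:
jog_arm(
  increments=[
    [[0,0,0],[0,0,0.03],0],
    [[0,0,0],[0,0,0.03],0],
  ],
)

```text
t: 9.15
tool_pos: [0.6414, -0.0017, 0.2372]
eef_rot: [[0.972, 0.235, -0.0], [0.235, -0.972, 0.0], [-0.0, -0.0, -1.0]]
contact_force: [0.8, -0.4, 2.9]
opening: 0.01
```

Emit:
jog_arm(
  increments=[
    [[0,0,0],[0,0,0.02],0],
    [[0,0,0],[0,0,0.02],0],
  ],
)

```text
t: 9.4
tool_pos: [0.6414, -0.0017, 0.2369]
eef_rot: [[0.972, 0.235, 0.0], [0.235, -0.972, 0.0], [0.0, -0.0, -1.0]]
contact_force: [-0.1, 0.7, 7.1]
opening: 0.004
```

At the stop (7 N). Lifting, then checking.

Emit:
jog_arm(
  increments=[
    [[0,0,0],[0,0,-0.3],0],
    [[0,0,0],[0,0,-1],0],
    [[0,0,0],[0,0,-2],0],
    [[0,0,0],[0,0,-3],0],
    [[0,0,0],[0,0,-3.6],0],
    [[0,0,0],[0,0,-3.8],0],
    [[0,0,0],[0,0,-3.8],0],
  ],
)

```text
t: 10.28
tool_pos: [0.6414, -0.0018, 0.3503]
eef_rot: [[0.972, 0.235, -0.001], [0.235, -0.972, 0.0], [-0.0, -0.0, -1.0]]
contact_force: [-0.1, -0.7, -0.6]
opening: 0.003
```

Run:
```python
from h import *
from bench import robot,read_camera
import cv2
s=robot.read_state();print(s["contact_force"],s["tool_pos"])
im=read_camera("scene"); a=cv2.resize(im[165:315,195:375,::-1],None,fx=3,fy=3,interpolation=cv2.INTER_CUBIC)
w=read_camera("wrist")[:,:,::-1];cv2.imwrite("pics/sc5.png",a);cv2.imwrite("pics/w5.png",w)
print(inc([.5788,-.2388,.15])[0])
```

```text
[-0.08432846 -0.65947135 -0.59490053] [ 0.64135352 -0.00175516  0.35030169]
[-3.86957154  7.19481629  0.0132026 ]
```

View pics/sc5.png

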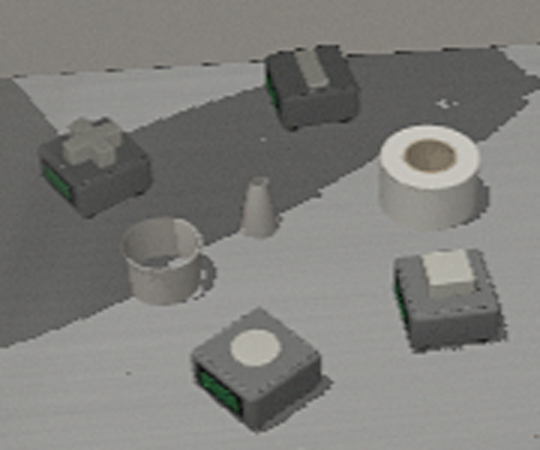

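View pics/w5.png

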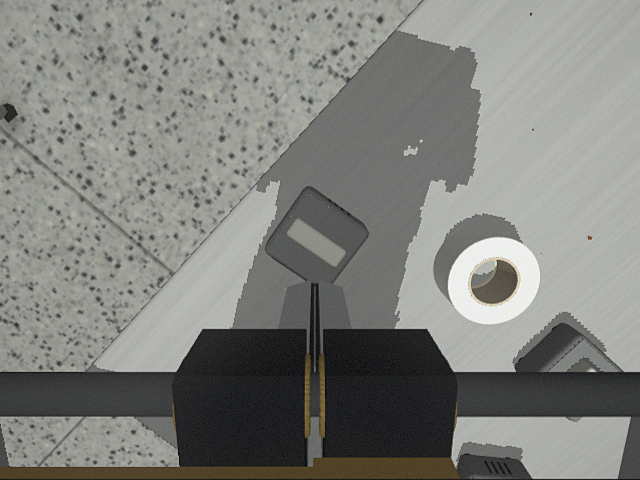

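Bar key is down, round key still down, cross and square still up. Next, the square timer.

Emit:
jog_arm(
  increments=[
    [[0,0,0],[-0.5,0.8,0],0],
    [[0,0,0],[-1.1,2,0],0],
    [[0,0,0],[-1.8,3.4,0],0],
    [[0,0,0],[-2.6,4.8,0],0],
    [[0,0,0],[-3.3,6.1,0],0],
    [[0,0,0],[-3.75,6.9,0],0],
    [[0,0,0],[-3.85,7.2,0],0],
    [[0,0,0],[-3.85,7.2,0],0],
    [[0,0,0],[-3.85,7.2,0],0],
  ],
)

```text
t: 11.5
tool_pos: [0.5802, -0.2378, 0.3504]
eef_rot: [[0.972, 0.236, -0.0], [0.236, -0.972, 0.0], [-0.0, -0.0, -1.0]]
contact_force: [-0.0, -1.0, -0.1]
opening: 0.003
```

Run:
```python
from h import *
from bench import robot,read_camera
import cv2,pickle
s=robot.read_state();print(s["contact_force"],s["tool_pos"])
pickle.dump(s,open("s6.pkl","wb"))
w=read_camera("wrist")[:,:,::-1];cv2.imwrite("pics/w6.png",w)
```

```text
[-0.04609287 -0.99610251 -0.10330735] [ 0.58021436 -0.23775847  0.35041441]
```

View pics/w6.png

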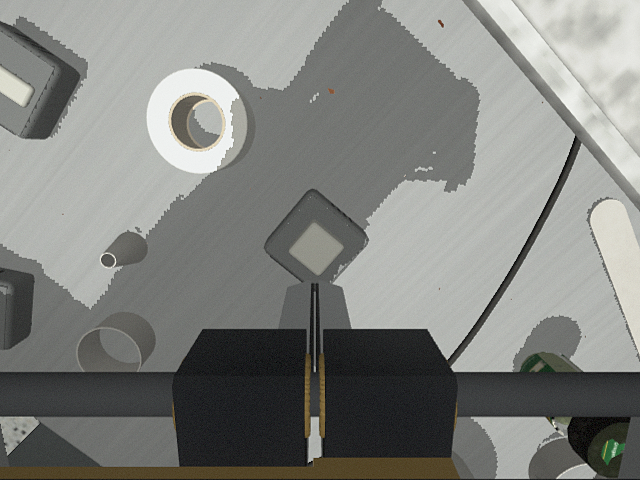

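Square key centre is at (316,249), within about 1.5 mm of the tool axis.

Emit:
jog_arm(
  increments=[
    [[0,0,0],[-0.04,0.02,0.8],0],
    [[0,0,0],[-0.04,0.02,1.8],0],
    [[0,0,0],[-0.04,0.02,2.7],0],
    [[0,0,0],[-0.04,0.02,3.15],0],
    [[0,0,0],[-0.04,0.02,3.35],0],
    [[0,0,0],[-0.04,0.02,3.45],0],
    [[0,0,0],[-0.04,0.02,3.55],0],
    [[0,0,0],[-0.04,0.02,3.6],0],
    [[0,0,0],[-0.04,0.02,3.6],0],
  ],
)

```text
t: 12.68
tool_pos: [0.5789, -0.2397, 0.243]
eef_rot: [[0.972, 0.235, 0.001], [0.235, -0.972, -0.0], [0.001, 0.001, -1.0]]
contact_force: [1.5, 1.2, 2.7]
opening: 0.005
```

Emit:
jog_arm(
  increments=[
    [[0,0,0],[0,0,0.03],0],
    [[0,0,0],[0,0,0.06],0],
    [[0,0,0],[0,0,0.09],0],
    [[0,0,0],[0,0,0.11],0],
    [[0,0,0],[0,0,0.11],0],
  ],
)

```text
t: 13.3
tool_pos: [0.5788, -0.2398, 0.2393]
eef_rot: [[0.972, 0.235, -0.0], [0.235, -0.972, -0.0], [-0.0, 0.0, -1.0]]
contact_force: [1.9, -0.9, 1.6]
opening: 0.007
```

Emit:
jog_arm(
  increments=[
    [[0,0,0],[0,0,0.03],0],
    [[0,0,0],[0,0,0.06],0],
    [[0,0,0],[0,0,0.06],0],
  ],
)

```text
t: 13.68
tool_pos: [0.5787, -0.2398, 0.2374]
eef_rot: [[0.972, 0.235, -0.0], [0.235, -0.972, 0.0], [-0.0, -0.0, -1.0]]
contact_force: [1.6, -0.4, 1.6]
opening: 0.008
```

Emit:
jog_arm(
  increments=[
    [[0,0,0],[0,0,0.02],0],
    [[0,0,0],[0,0,0.02],0],
  ],
)

```text
t: 13.92
tool_pos: [0.5787, -0.2397, 0.2371]
eef_rot: [[0.972, 0.235, -0.0], [0.235, -0.972, -0.0], [-0.0, 0.0, -1.0]]
contact_force: [-0.5, -0.5, 4.5]
opening: 0.005
```

Same height and force rise as the others, so it's at the stop. Lifting clear.

Emit:
jog_arm(
  increments=[
    [[0,0,0],[0,0,-0.3],0],
    [[0,0,0],[0,0,-1],0],
    [[0,0,0],[0,0,-2],0],
    [[0,0,0],[0,0,-3],0],
    [[0,0,0],[0,0,-4],0],
    [[0,0,0],[0,0,-4.8],0],
    [[0,0,0],[0,0,-5],0],
    [[0,0,0],[0,0,-5],0],
    [[0,0,0],[0,0,-5],0],
  ],
)

```text
t: 15.05
tool_pos: [0.5787, -0.2397, 0.3857]
eef_rot: [[0.972, 0.235, -0.002], [0.235, -0.972, 0.001], [-0.002, -0.001, -1.0]]
contact_force: [-0.7, -0.4, 0.1]
opening: 0.004
```

Run:
```python
from h import *
from bench import robot,read_camera
import cv2
s=robot.read_state();print(s["t"],s["contact_force"],s["tool_pos"])
im=read_camera("scene"); a=cv2.resize(im[165:315,195:375,::-1],None,fx=4,fy=4,interpolation=cv2.INTER_CUBIC)
w=read_camera("wrist")[:,:,::-1];cv2.imwrite("pics/sc7.png",a);cv2.imwrite("pics/w7.png",w)
```

```text
15.05 [-0.67532463 -0.38376484  0.08490533] [ 0.57873063 -0.23967975  0.3856661 ]
```

View pics/sc7.png

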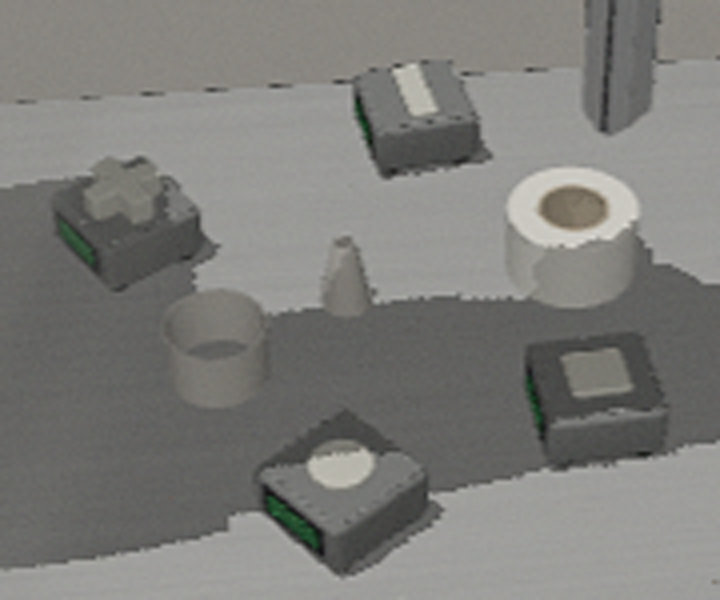

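View pics/w7.png

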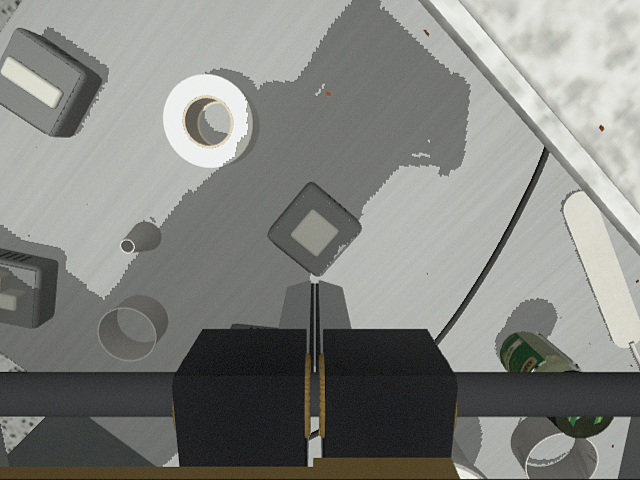

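The round and square keys are clearly down. I'll measure the bar more closely before handing in.

Run:
```python
from h import *
import cv2
for n,p in dict(bar=(.6414,-.002),square=(.579,-.239),round=(.4445,-.216)).items():
    print(n,[((proj("scene",[*p,z])-[195,165]+.5)*4-.5).round(0) for z in (.048,.042,.038)])
a=cv2.resize(cv2.imread("pics/scene0.png")[170:215,275:325],None,fx=8,fy=8,interpolation=cv2.INTER_CUBIC)
b=cv2.imread("pics/sc7.png"); b=cv2.resize(b[20:200,320:520],None,fx=2,fy=2)
cv2.imwrite("pics/cmp.png",np.hstack([a,b]))
```

```text
bar [array([411.,  71.]), array([411.,  79.]), array([411.,  85.])]
square [array([595., 352.]), array([594., 361.]), array([594., 367.])]
round [array([338., 443.]), array([338., 452.]), array([338., 458.])]
```

View pics/cmp.png

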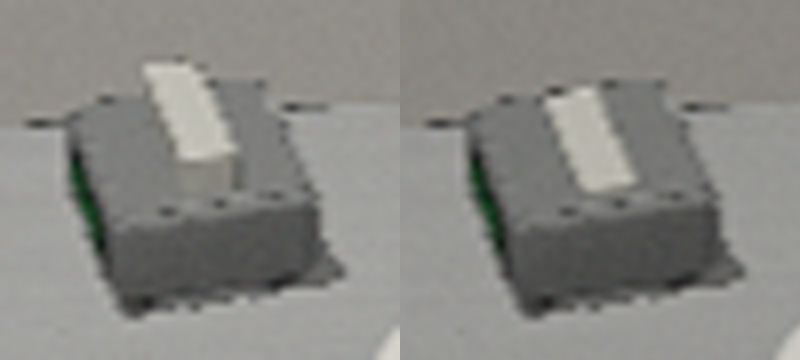

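The bar's front edge drops from row 155 to 188 at 8x, about 4 px. That matches full travel (3.5 px expected for 10 mm), and the box is in the same place.

```bash
python3 -c "
from bench import robot
print(robot.job_done())"
```

```text
the job is handed in; nothing more can be done
None
```

I pressed the round, bar and square keys in that order with the closed fingertips, each to its stop. I then lifted clear and handed the job in at about 15 s.

- **Key depth:** I stopped pressing each key at a rise in contact force (last readings 5.5 N round, 7.1 N bar, 4.5 N square). The tool height was the same within 0.3 mm for all three, and the final scene picture shows all three keys down. The image shift fits close to full travel.
- **Everything else:** the cross key is still up. In the pictures, the timers, small cutter, nozzle and label roll show no movement. I took no close before-and-after look at the big cutter and shaker, but nothing went near them.
- **Disagreements:** the first bar position differed by about 10 mm between the top and scene cameras, because I misread the bar's pixel in the scene view. A wrist camera view settled it to about 1 mm before pressing. Force readings carry about 1 N of noise, and the round key showed no clear force in its first 3 mm, so I pressed on until the force rose.

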